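# Tuck a flashing strip under a lapped shingle and hold it flat

## Robot

A 6-joint arm with a two-finger parallel gripper is mounted at the origin on the work surface. World frame = base frame: x ahead of the robot, y to its left, z up, the work surface at z = 0. Lengths are in mm, angles in rad, forces in N, time in s.
With the tool pointing down it reaches from about 350 to 775 mm from the base axis. Payload 7.3 kg.
Tool frame: the origin (TCP) lies at the very end of the fingers, on their centre line; the grasp point (between the pads) lies 19 mm behind it; z points along the fingers, y is the direction in which the jaws open and shut (so a half turn about z gives the same grasp; the last joint's range is limited). The gripper opens to 92 mm and grips with 3 to 60 N. Pads are 19 mm wide; open, the fingers measure 130 mm over their backs; the gripper's body (75 mm by 190 mm) begins 47 mm behind the grasp point.
Start: joints at [-1.345, 0.342, 1.524, -0, 1.275, -0.146], TCP at [190.752, -489.141, 226.741] pointing down, gripper open.
Joint ranges: [-2.53, 2.53], [-0.77, 2.02], [0.04, 2.7], [-1, 4.14], [0.28, 2.66], [-3.11, 3.11]. Speed limits (rad/s): [2.57, 2.57, 3.14, 3.14, 3.14, 3.14].

## Interface

Orientations are given as [roll, pitch, yaw] about the fixed x, y, z axes, in that order (R = Rz(yaw) Ry(pitch) Rx(roll)).
In Python, from plant import * gives the robot as it stands.
- The arm moves only by the tool arm_command, never from a script. Its argument "targets" is text: rows parted by semicolons, each of 7 numbers parted by spaces: the shift along the world's x, y, z in m, then the turn, a rotation vector about the world's x, y, z in degrees, then the finger opening in m, from 0 to 0.0918. A call has 1 to 5 rows; each row is the pose to reach, as a shift and turn from the pose commanded when the call began; what a row does not reach only later rows make up. A row lasts 1/10 s, in which the tool goes at most 50 mm and 8.59 degrees, less where a joint would pass 70% of its speed; a pose out of reach is approached as far as the arm can. A call with a gripper value outside its range is refused whole. The fingers move at their own pace and stop on an object; the grip force is fixed at half the most. Time passes only in rows, so rows that repeat a pose let the fingers close. It gives the time, the measured TCP pose, the force and the opening at its end, in the units of the state.
- get_obs(): the state, without advancing time (a new reading comes with each control period).
- capture(name): name is "scene" or "top"; returns a dict with "color" (480x640x3 uint8, red, green, blue), "range_z" (480x640 float32, mm along the optical axis (not along the pixel's ray), 0 where there is no reading), "camera_matrix" (3x3 intrinsics, pixels), "rvec" (rotation vector, rad) and "tvec" (3), from world to camera coordinates, as OpenCV has them. Camera axes: x right, y down, z forward; pixel columns grow to the right and rows downward; lengths in mm; the calibration is good to about 2 mm. A picture is of the moment at which its call begins.
- close_job(): hands the job in, once; it reports no verdict.
The state is a dict: "time": time; "joint_positions": joint angles; "dq": joint speeds; "tau": joint torques, N m; "tool_pos": TCP position; "tcp_rot": TCP orientation; "contact_force": force on the tool from outside, world axes, zero at the start; "moment": the same for the moment, N m; "grip_width": finger opening in mm.
Only numpy, scipy, OpenCV 4.12 (cv2) and the standard library are available. Lean on these libraries where they do the work, as an engineer would, in place of code of your own. Each camera call takes 0.05 s, during which the arm holds its last target. There are 200 camera calls.

## Task

Pick up the green flashing strip and slide its thin edge, close over the deck of the roof sample panel, under the lapped shingle without lifting the shingle, until the dark line across the strip lies at the shingle's edge, the strip square to that edge and centred along it. Finish while still gripping the strip by its rib and pressing it firmly down flat on the deck, as if waiting for a colleague to nail it; do not let go. Leave the grey strip and everything else on the bench where it is.

Things in the scene. Friction and masses are not known exactly. Their poses are not given: they have to be found in the camera images.
- flashing_grip (a point): Green-painted loose flashing strip, 0.2 kg, starts flat on the bench: flange 140 (x) by 80 (y) by 3 mm, and along its +y edge an upright rib 10 mm thick, its top 38 mm above the underside. Point: mid-length and mid-thickness of the rib, 25.5 mm above the underside. x along the rib, y from the thin edge (75 mm from here) to the rib, z up. Grip across the rib from above.
- flashing_line (a point): The dark line (3 mm wide, along x over the whole 140 mm) on the green strip's flange. Point: its middle, on the strip's underside. Axes as the strip. It lies 45 mm from the rib's centre plane (towards -y) and 30 mm from the thin edge.
- flashing: The green strip itself: origin at the centre of the underside of its flange (35 mm towards -y and 25.5 mm below the point on the rib), same axes.
- panel: Roof sample panel fixed flat on the bench: plywood deck 260 (x) by 280 (y) by 20 mm, origin at the centre of its underside. x along the shingle's edge, y from the shingle to the open deck. The open deck runs from y = -20 to +140 mm; shingles cover the rest, with a fixed upper course of three small ones (top 45.5 mm above the bench) beyond y = -90 mm.
- mouth (a point): Point on the deck's top (20 mm above the bench) straight below the middle of the lapped shingle's free edge. Axes as the panel: x along the edge, +y out over the open deck (the strip is pushed in along -y). The gap under the shingle is 9 mm high and open for 85 mm inwards; the shingle is 8 mm thick, its top 17 mm above the deck.
- shingle (a joint): Lift of the lapped cedar shingle (200 mm wide along x, 110 mm from hinge line to free edge, 0.2 kg) about its nailed rear edge: rad, 0 = lying down (it rests there by its own weight), positive = free edge raised; 0.04 rad raises the free edge by 4.4 mm.
- spare_grip (a point): Dark grey flashing strip, the same in shape and size as the green one, with its point on the rib in the same place; not to be used or moved.
- tape: Black and green tape measure, 70 x 42 x 60 mm, origin under its centre; leave alone.
- square: Try square with dark wooden stock (20 x 110 x 20 mm, origin under its centre) and steel blade reaching 160 mm along +x; leave alone.
- glue: Yellow glue bottle, 60 mm across, 170 mm tall, origin under its centre; leave alone.
- mug: Blue mug, 80 mm across, 95 mm tall, origin under its centre; leave alone.
- hammer: Hammer lying flat on the bench, about 300 mm long along its x; leave alone.
There are look-alikes about, which are no part of the job. There is more than one size of the flashing; the job needs the middle-sized.

How it is judged (in metres and radians):
On the way, in this order (a step that is already met when the one before it is completed fails the run):
1. the green strip is lifted off the bench in the gripper (height (world z) of flashing_grip above 0.05 m and contact force between the fingers and flashing above 1 N and contact force between flashing and table below 0.1 N), for 0.2 s.
2. its thin edge is at least 10 mm under the shingle, between shingle and deck (y of flashing_line in the frame of mouth below 0.02 m and z of flashing_line in the frame of mouth between -0.003 and 0.006 m and x of flashing_line in the frame of mouth between -0.03 and 0.03 m), for 0.1 s.
At the end, for the whole second after the job is handed in: Dark line within 8 mm of the shingle's edge, centred within 15 mm, square within 0.08 rad; strip flat on the deck (0.04 rad, 3 mm), pressed on it with over 5 N, at rest, still gripped with the fingers beside its rib; shingle under 0.02 rad; other things within 20 mm of their starts, upright (y of flashing_line in the frame of mouth between -0.008 and 0.008 m and x of flashing_line in the frame of mouth between -0.015 and 0.015 m and z of flashing_line in the frame of mouth between -0.003 and 0.003 m and angle between the x axis of flashing and the x axis of panel, either way round below 0.08 rad and angle between flashing's own z axis and vertical below 0.04 rad and contact force between flashing and panel above 5 N and contact force between the fingers and flashing above 2 N and z of the grasp point in the frame of flashing_grip below 0.027 m and value of joint shingle below 0.02 rad and linear speed of flashing below 0.01 m/s and distance of each of spare_grip, tape, square, glue, mug, hammer from where it was at the start of the episode below 0.02 m and angle between each of tape, glue, mug's own z axis and vertical below 0.3 rad); the arm keeps its last pose, push and grip.
It fails at once if the shingle is lifted (its free edge raised by more than 4.4 mm) (value of joint shingle above 0.04 rad).
It fails at once if another thing on the bench is moved by more than 20 mm (distance of any of spare_grip, tape, square, glue, mug, hammer from where it was at the start of the episode above 0.02 m).
It also fails if it takes over 48 s, if anything falls off the work surface, if the arm or the gripper's body presses on something with over 40 N, if the wrist force passes 120 N, or if a joint passes its speed limit or range.

## Working session

There is one attempt and no reset: what is moved stays moved. The work goes in short steps, Python scripts to look and compute and a tool call to move; the robot and the scene stay as the last step left them, time stands still between calls to the robot, and variables do not carry over. Pictures are saved under pics/ and viewed, about 8 in all and at most 12, crops included, and the job is handed in when it is done.

Besides the shell and the picture viewer there is one more tool, called after ">>>" as name(argument=value, ...) on one line, values as JSON. arm_command: Moves the arm, as the interface text tells. Its arguments: {"type":"object","properties":{"targets":{"type":"string"}},"required":["targets"]}

```bash
mkdir -p pics; ls
cat > h.py <<'E'
from plant import *
import numpy as np, cv2
def cam(n):
    c=capture(n); R=cv2.Rodrigues(np.array(c["rvec"],float))[0]; t=np.array(c["tvec"],float).ravel()
    return c,R,t,np.array(c["camera_matrix"],float)
def ray(K,R,t,uv,z):
    uv=np.atleast_2d(uv).astype(float)
    d=(np.linalg.inv(K)@np.c_[uv,np.ones(len(uv))].T).T@R
    o=-R.T@t
    return o+d*((z-o[2])/d[:,2])[:,None]
def cloud(c,R,t,K):
    z=c["range_z"].astype(float); v,u=np.mgrid[:480,:640]
    p=np.stack([(u-K[0,2])/K[0,0]*z,(v-K[1,2])/K[1,1]*z,z],-1)
    return (p-t)@R
def save(c,n): cv2.imwrite("pics/"+n,c["color"][:,:,::-1])
E
python3 - <<'E'
from h import *
for n in("scene","top"):
    c,R,t,K=cam(n); save(c,n+"0.png"); np.savez(n+"0.npz",col=c["color"],z=c["range_z"],R=R,t=t,K=K); print(n,-R.T@t,K[0,0])
print(get_obs())
E
```

```text
pics
scene [1186.20133085 -303.4116334  1236.28448211] 464.3227405424294
top [ 384.58620731   11.71077214 1399.21586695] 587.178833438685
{'time': 0.1, 'joint_positions': array([-1.34497157e+00,  3.42622985e-01,  1.52490148e+00, -2.53688747e-05,
        1.27539009e+00, -1.45998849e-01]), 'dq': array([-5.36838507e-04, -4.50534187e-04, -1.08629937e-03, -4.99106184e-04,
       -5.17231631e-04,  6.93161843e-05]), 'tau': array([ 2.29640857e-03, -4.32004917e+01, -2.44694602e+01,  7.19193416e-02,
        5.26302145e-02, -4.62736273e-05]), 'tool_pos': array([ 190.67471772, -488.77243548,  226.13704498]), 'tcp_rot': array([-3.14028128e+00, -1.68309380e-04,  3.71830900e-01]), 'contact_force': array([-0.11990905,  0.0754508 , -0.55255634]), 'moment': array([ 0.01777776,  0.02639174, -0.01898486]), 'grip_width': 91.7262329734315}
```

View pics/top0.png

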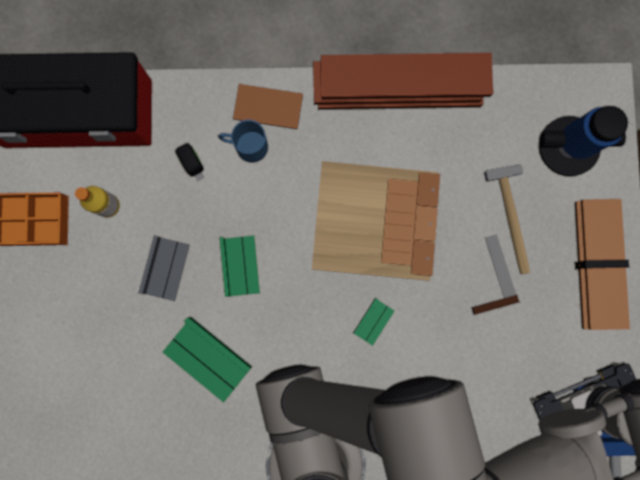

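View pics/scene0.png

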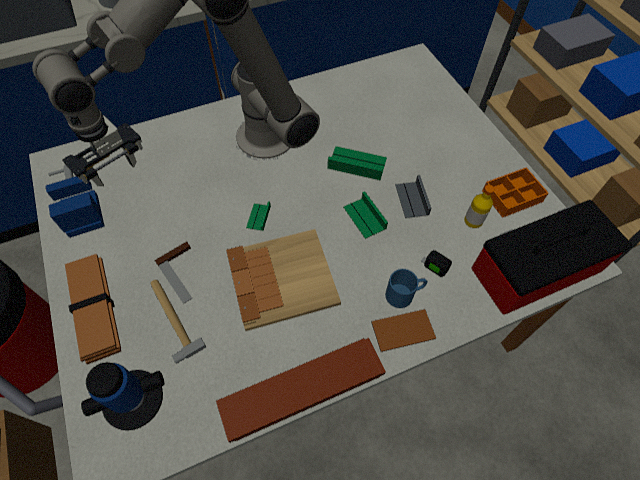

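The top view shows three green strips: small (373,321), middle (240,265) and large (207,358). The grey strip is at (164,268). The panel is at (377,220) with its shingles on the right, towards world -y. The scene view shows the middle strip's rib on its glue-bottle side, at about (372,213).

Run:
```python
from h import *
for n in("scene","top"):
    d=np.load(n+"0.npz"); K,R,t=d["K"],d["R"],d["t"]
    c=dict(color=d["col"],range_z=d["z"]); P=cloud(c,R,t,K)
    hsv=cv2.cvtColor(d["col"],cv2.COLOR_RGB2HSV)
    m=cv2.inRange(hsv,(60,90,40),(90,255,255))
    nl,L,S,C=cv2.connectedComponentsWithStats(cv2.morphologyEx(m,cv2.MORPH_CLOSE,np.ones((5,5))))
    for i in range(1,nl):
        if S[i,4]<150: continue
        k=(L==i); p=P[k&(d["z"]>0)]
        lo=p[p[:,2]<8]; hi=p[p[:,2]>25]
        print(n,S[i],"zmin/max",np.percentile(p[:,2],[2,50,98]).round(1))
        cnt=max(cv2.findContours(k.astype(np.uint8),0,2)[0],key=cv2.contourArea)
        b=cv2.boxPoints(cv2.minAreaRect(cnt)); w=ray(K,R,t,b,3)[:,:2]
        if n=="top": print(" box",w.round(1).tolist(),np.linalg.norm(w[1]-w[0]),np.linalg.norm(w[2]-w[1]))
        if len(hi)>10:
            q=hi[:,:2]; r=cv2.minAreaRect(q.astype(np.float32)); print(" rib top",len(hi),[np.round(x,1) for x in r], hi[:,2].mean())
        if len(lo)>10:
            r=cv2.minAreaRect(lo[:,:2].astype(np.float32)); print(" flange",[np.round(x,1) for x in r],lo[:,2].mean())
    if n=="top":
        # panel: by height 15..60 in window
        w=np.zeros((480,640),bool); w[150:290,305:450]=1
        for a,bb in((15,26),(30,41),(41,52)):
            k=w&(P[...,2]>a)&(P[...,2]<bb); q=P[k]
            r=cv2.minAreaRect(q[:,:2].astype(np.float32)); print("panel",a,bb,len(q),q[:,2].mean(),[np.round(x,1) for x in r])
        top=d["col"][140:300,300:460]; cv2.imwrite("pics/p.png",np.hstack([cv2.resize(top,None,fx=3.2,fy=3.2,interpolation=2)[:,:,::-1][:, :400],cv2.resize(d["col"][220:300,200:280],None,fx=5,fy=6.4,interpolation=2)[:,:,::-1]]))
```

```text
scene [ 328  147   59   33 1261] zmin/max [-0.6  9.4 53.7]
 rib top 438 [array([282.5, 219.2]), array([186.6,  24.3]), np.float64(51.7)] 42.737149424217264
 flange [array([243.2, 250.9]), array([186.4, 113.6]), np.float64(50.3)] 3.7736334560133598
scene [ 344  192   44   47 1070] zmin/max [-2.4  4.1 40.1]
 rib top 176 [array([461.8, 203.4]), array([142. ,  13.4]), np.float64(4.3)] 35.138453559372195
 flange [array([456.2, 178.9]), array([152.8,  99.4]), np.float64(5.2)] 2.7046736636712425
scene [246 202  25  29 428] zmin/max [-3.3  2.7 29.6]
 rib top 47 [array([ 342.7, -123.6]), array([  8.3, 100.6]), np.float64(56.4)] 28.52370057658084
 flange [array([ 323.5, -142.2]), array([ 57.2, 102.1]), np.float64(55.9)] 1.8555633699997598
top [ 220  236   39   60 1947] zmin/max [-1.8  4.9 41.7]
 box [[529.7, 217.6], [535.9, 136.7], [398.5, 125.3], [392.5, 205.4]] 81.0822699879457 137.8970379212827
 rib top 224 [array([459.8, 202.5]), array([133.2,   8.1]), np.float64(5.2)] 37.99275385316566
 flange [array([463.9, 165.6]), array([136.1,  69.2]), np.float64(4.9)] 3.6789223750406093
top [354 299 
[... 293 characters left out ...]
.8]), np.float64(55.8)] 3.1041469166194866
top [ 164  318   86   84 3481] zmin/max [-0.7  5.8 54.5]
 box [[268.0, 357.0], [346.8, 291.4], [225.0, 144.9], [147.4, 210.9]] 102.55276330632371 190.51378950313094
 rib top 601 [array([282.2, 218.2]), array([183.3,  14.8]), np.float64(50.2)] 49.16603867288754
 flange [array([239., 255.]), array([185.2,  85.3]), np.float64(50.2)] 4.1300046917699555
panel 15 26 7633 21.257896315615806 [array([ 565.7, -152.4]), array([279.8, 261.3]), np.float64(83.5)]
panel 30 41 2179 37.50383707028866 [array([ 563.1, -166.7]), array([253.8, 244.5]), np.float64(85.0)]
panel 41 52 2551 46.08841123646483 [array([ 556.1, -232.1]), array([120.7, 239.9]), np.float64(83.3)]
```

Run:
```python
from h import *
d=np.load("top0.npz"); K,R,t=d["K"],d["R"],d["t"]
P=cloud(dict(range_z=d["z"]),R,t,K)
w=np.zeros((480,640),bool); w[150:290,305:450]=1
# deck+all silhouettes outline by colour/height
k=w&(P[...,2]>12)
cnt=max(cv2.findContours(k.astype(np.uint8),0,2)[0],key=cv2.contourArea)
k2=w&(P[...,2]>14)&(P[...,2]<27)
print("deck px",P[k2][:,2].mean())
# left edge (open deck end): per row leftmost, far/near edges per column, shingle edge from height
def line(uv,z):
    q=ray(K,R,t,uv,z)[:,:2].astype(np.float32); vx,vy,x,y=cv2.fitLine(q,cv2.DIST_HUBER,0,.01,.01).ravel(); 
    return np.degrees(np.arctan2(vy,vx)),x,y,np.abs((q-[x,y])@[-vy,vx]).max()
L=[];S=[]
for v in range(175,262):
    u=np.where(k[v])[0]; L.append((u[0]-.5,v))
    u=np.where(w[v]&(P[v,:,2]>30)&(P[v,:,2]<42))[0]
    if 190<=v<=255: S.append((u[0]-.5,v))
print("open end",line(L,20)); print("shingle edge depth",line(S,37))
T=[];B=[]
for u in range(330,378):
    v=np.where(k[:,u])[0]; T.append((u,v[0]-.5)); B.append((u,v[-1]+.5))
print("far",line(T,20),"near",line(B,20))
# colour edge
hsv=cv2.cvtColor(d["col"],cv2.COLOR_RGB2HSV).astype(int)
lab=cv2.cvtColor(d["col"],cv2.COLOR_RGB2LAB)[...,1].astype(float)
C=[]
for v in range(190,256):
    g=np.convolve(lab[v,360:415],[-1,-1,-1,0,1,1,1],'valid'); 
    g=lab[v,366:412]-lab[v,360:406]; C.append((363+g.argmax(),v))
print("colour",line(C,37), line(S,37))
# shingle side extents
q=P[w&(P[...,2]>30)&(P[...,2]<42)]; print(len(q),q[:,2].mean())
for u in (392,398,404):
    v=np.where(w[:,u]&(P[:,u,2]>30))[0]; print(ray(K,R,t,[(u,v[0]-.5),(u,v[-1]+.5)],37).round(1).tolist())
```

```text
deck px 21.395853084290874
open end (np.float32(-6.5228667), np.float32(572.97205), np.float32(-12.376066), np.float32(27.339294))
shingle edge depth (np.float32(-6.661906), np.float32(555.92126), np.float32(-170.66248), np.float32(132.46243))
far (np.float32(83.46788), np.float32(701.89667), np.float32(-105.57736), np.float32(16.089159)) near (np.float32(83.31459), np.float32(440.00058), np.float32(-99.060814), np.float32(36.45618))
colour (np.float32(-6.6670403), np.float32(557.2557), np.float32(-171.15211), np.float32(5.7146835)) (np.float32(-6.661906), np.float32(555.92126), np.float32(-170.66248), np.float32(132.46243))
2420 37.903414494514024
[[679.2, -194.6, 37.0], [459.6, -187.8, 37.0]]
[[659.8, -208.2, 37.0], [406.0, -200.1, 37.0]]
[[657.2, -222.3, 37.0], [456.8, -215.7, 37.0]]
```

View pics/p.png

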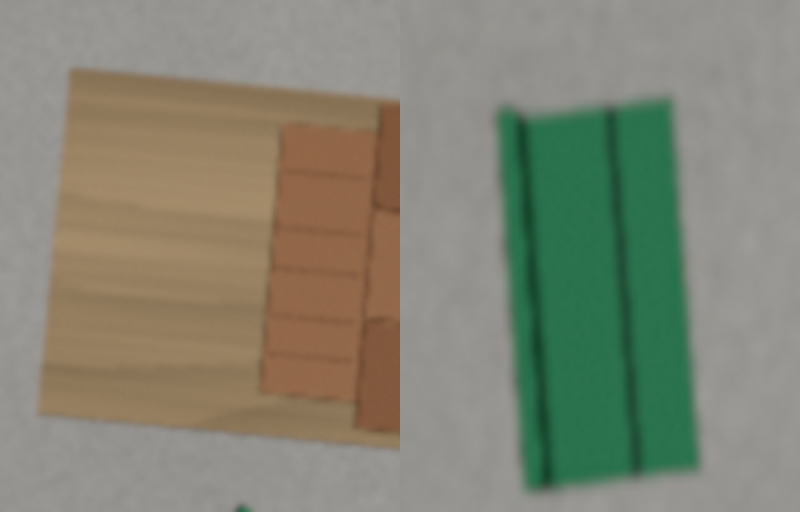

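Target confirmed: the flange is 140x80, the rib top is at 38, and the rib point is at about (460,203.5) with yaw 4.9°. The crop shows a straight shingle edge facing the open deck. The mouth is at about (563,-172) with panel yaw -6.6°, and the measured deck is 261x280, as given. I'll move above the rib now.

>>> arm_command(targets="0.209 0.139 0 0 0 -16.4 0.0918; 0.209 0.139 0 0 0 -16.4 0.0918; 0.209 0.139 0 0 0 -16.4 0.0918; 0.209 0.139 0 0 0 -16.4 0.0918; 0.209 0.139 0 0 0 -16.4 0.0918")

```text
time: 0.6
tool_pos: [392.0, -354.7, 226.5]
tcp_rot: [-3.141, 0.0, 0.085]
contact_force: [0.3, -1.5, 0.2]
grip_width: 92.0
```

>>> arm_command(targets="0.03 0.245 0 0 0 0 0.06; 0.03 0.245 0 0 0 0 0.06; 0.03 0.245 0 0 0 0 0.06; 0.03 0.245 0 0 0 0 0.06; 0.03 0.245 0 0 0 0 0.06")

```text
time: 1.1
tool_pos: [420.4, -108.9, 226.5]
tcp_rot: [-3.141, 0.0, 0.086]
contact_force: [0.6, -0.5, 0.6]
grip_width: 60.8
```

>>> arm_command(targets="0.03 0.245 0 0 0 0 0.06; 0.03 0.245 0 0 0 0 0.06; 0.03 0.245 0 0 0 0 0.06; 0.03 0.245 0 0 0 0 0.06; 0.03 0.245 0 0 0 0 0.06")

```text
time: 1.6
tool_pos: [450.4, 136.1, 226.6]
tcp_rot: [3.142, 0.0, 0.086]
contact_force: [2.3, -0.6, -0.5]
grip_width: 59.9
```

>>> arm_command(targets="0.01 0.065 -0.1 0 0 0 0.06; 0.01 0.065 -0.1 0 0 0 0.06; 0.01 0.065 -0.1 0 0 0 0.06; 0.01 0.065 -0.1 0 0 0 0.06; 0.01 0.065 -0.1 0 0 0 0.06")

```text
time: 2.1
tool_pos: [460.8, 198.7, 127.0]
tcp_rot: [3.141, 0.0, 0.086]
contact_force: [-0.5, 0.5, 0.7]
grip_width: 60.2
```

>>> arm_command(targets="-0.001 0.004 -0.045 0 0 0 0.06; -0.001 0.004 -0.085 0 0 0 0.06; -0.001 0.004 -0.105 0 0 0 0.06; -0.001 0.004 -0.117 0 0 0 0.06; -0.001 0.004 -0.1185 0 0 0 0.06")

```text
time: 2.6
tool_pos: [460.2, 202.2, 8.4]
tcp_rot: [3.141, -0.0, 0.084]
contact_force: [0.6, 0.5, 0.1]
grip_width: 60.3
```

>>> arm_command(targets="0 0 0 0 0 0 0.04; 0 0 0 0 0 0 0.02; 0 0 0 0 0 0 0; 0 0 0 0 0 0 0; 0 0 0 0 0 0 0")

```text
time: 3.1
tool_pos: [460.0, 203.0, 8.7]
tcp_rot: [-3.142, -0.001, 0.086]
contact_force: [0.9, 0.7, 0.3]
grip_width: 24.8
```

>>> arm_command(targets="0 0 0 0 0 0 0; 0 0 0 0 0 0 0; 0 0 0 0 0 0 0; 0 0 0 0 0 0 0; 0 0 0 0 0 0 0")

```text
time: 3.6
tool_pos: [459.9, 203.0, 8.3]
tcp_rot: [-3.141, -0.0, 0.086]
contact_force: [-1.5, 1.5, 2.3]
grip_width: 10.1
```

>>> arm_command(targets="0 0 0.01 0 0 0 0; 0 0 0.03 0 0 0 0; 0 0 0.06 0 0 0 0; 0 0 0.1 0 0 0 0; 0 0 0.1 0 0 0 0")

```text
time: 4.1
tool_pos: [462.6, 203.6, 113.2]
tcp_rot: [-3.14, -0.009, 0.086]
contact_force: [0.6, 1.1, -1.8]
grip_width: 9.9
```

>>> arm_command(targets="0.02 -0.044 0 0 0 -4 0; 0.039 -0.087 0 0 0 -8 0; 0.058 -0.13 0 0 0 -11.5 0; 0.077 -0.174 0 0 0 -11.5 0; 0.096 -0.217 0 0 0 -11.5 0")

```text
time: 4.6
tool_pos: [555.6, -16.1, 107.7]
tcp_rot: [3.141, 0.001, -0.115]
contact_force: [0.8, 0.4, -1.4]
grip_width: 9.8
```

>>> arm_command(targets="0.01 -0.022 -0.02 0 0 0 0; 0.02 -0.044 -0.04 0 0 0 0; 0.02 -0.044 -0.05 0 0 0 0; 0.02 -0.044 -0.05 0 0 0 0; 0.02 -0.044 -0.05 0 0 0 0")

```text
time: 5.1
tool_pos: [575.2, -57.3, 58.1]
tcp_rot: [-3.141, 0.001, -0.115]
contact_force: [1.2, 0.3, -1.7]
grip_width: 9.4
```

```bash
cat > look.py <<'E'
from h import *
import sys
o=get_obs(); print(o["time"],o["tool_pos"].round(1),o["tcp_rot"].round(4),o["contact_force"].round(1),o["grip_width"])
for n in("top","scene"):
    c,R,t,K=cam(n); save(c,n+sys.argv[1]); P=cloud(c,R,t,K)
    m=cv2.inRange(cv2.cvtColor(c["color"],cv2.COLOR_RGB2HSV),(60,90,30),(90,255,255))>0
    rg=(P[...,1]<90)&(P[...,1]>-190)&(P[...,0]>450)&(P[...,0]<680)&(P[...,2]>10)&m
    nl,L,S,_=cv2.connectedComponentsWithStats(rg.astype(np.uint8)); i=1+S[1:,4].argmax(); print(n,S[i].tolist())
    q=P[L==i]; h=np.histogram(q[:,2],np.arange(0,130,2)); print(dict(zip(h[1][h[0]>15].tolist(),h[0][h[0]>15].tolist())))
E
python3 look.py 1.png
python3 - <<'E'
import cv2
a=cv2.imread("pics/top1.png")[120:320,270:470];b=cv2.imread("pics/scene1.png")[180:340,210:410]
cv2.imwrite("pics/v1.png",cv2.hconcat([cv2.resize(a,(400,400)),cv2.resize(b,(400,400))]))
E
```

```text
5.1 [575.2 -57.3  58.1] [-3.1414e+00  1.3000e-03 -1.1460e-01] [ 1.2  0.3 -1.7] 9.448265880306362
top [333, 223, 30, 11, 181]Traceback (most recent call last):
  File "look.py", line 9, in <module>
    q=P[L==i]; h=np.histogram(q[:,2],np.arange(0,130,2)); print(dict(zip(h[1][h[0]>15].tolist(),h[0][h[0]>15].tolist())))
                                                                         ~~~~^^^^^^^^^
IndexError: boolean index did not match indexed array along axis 0; size of axis is 65 but size of corresponding boolean axis is 64
[ WARN:0@0.012] global loadsave.cpp:275 findDecoder imread_('pics/scene1.png'): can't open/read file: check file path/integrity
Traceback (most recent call last):
TypeError: 'NoneType' object is not subscriptable
```

```bash
sed -i 's/q=P\[L==i\].*/q=P[L==i]; print(np.percentile(q,[3,50,97],axis=0).round(1).tolist())/' look.py
cat > view.py <<'E'
import cv2,sys
s=sys.argv[1]
a=cv2.imread("pics/top"+s)[120:320,270:470];b=cv2.imread("pics/scene"+s)[180:340,210:410]
cv2.imwrite("pics/v"+s,cv2.hconcat([cv2.resize(a,(400,400)),cv2.resize(b,(400,320)).copy() if 0 else cv2.resize(b,(400,400))]))
E
python3 look.py 1.png; python3 view.py 1.png
```

```text
5.15 [575.7 -57.3  58.8] [ 3.1416e+00 -2.0000e-04 -1.1420e-01] [ 0.2 -0.2 -1.7] 9.869883720652531
top [333, 223, 30, 11, 190]
[[493.4, -114.0, 50.9], [540.9, -84.1, 56.5], [550.0, -52.4, 440.5]]
scene [288, 256, 34, 34, 710]
[[558.4, -131.9, 48.9], [603.7, -95.3, 54.1], [643.4, -59.4, 93.6]]
```

View pics/v1.png

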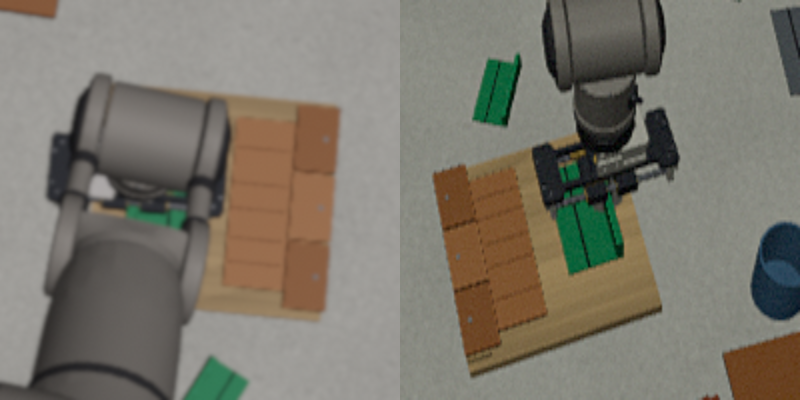

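The strip is held and hangs about level over the open deck. Its thin edge faces the shingle with about 40 mm to spare (right half of the picture, strip around (588,225)). Next I'll check its tilt and offsets in the scene view.

```bash
cat > meas.py <<'E'
from h import *
import sys
zs=float(sys.argv[1])   # height of flange top expected
c,R,t,K=cam("scene"); P=cloud(c,R,t,K)
a=np.radians(-6.6); ux=np.array([np.cos(a),np.sin(a)]); uy=np.array([-np.sin(a),np.cos(a)]); M=np.array([562.9,-171.8])
rel=lambda w:np.c_[(w[:,:2]-M)@ux,(w[:,:2]-M)@uy]
m=cv2.inRange(cv2.cvtColor(c["color"],cv2.COLOR_RGB2HSV),(60,90,30),(90,255,255))
m[:, :210]=0; m[:,410:]=0
rg=((P[...,1]<60)&(P[...,1]>-190)&(P[...,0]>480)&(P[...,0]<680)&(P[...,2]>10)&(np.abs(P[...,2]-zs)<8)&(m>0))
q=P[rg]; A=np.c_[rel(q),np.ones(len(q))]; w=np.ones(len(q),bool)
for _ in range(3):
    s=np.linalg.lstsq(A[w],q[w,2],rcond=None)[0]; r=q[:,2]-A@s; w=np.abs(r)<3
print("flange plane slopes x,y",s.round(4),"n",w.sum(),"z at centre",np.median(q[:,2]))
pts=np.argwhere(rg)[:,::-1]
p=rel(ray(K,R,t,pts,zs)); print("flange extents in mouth frame x",np.percentile(p[:,0],[1,99]).round(1),"y",np.percentile(p[:,1],[1,99]).round(1))
# dark line: minima of value inside hull
v=cv2.cvtColor(c["color"],cv2.COLOR_RGB2HSV)[...,2].astype(float)
vv,uu=np.mgrid[:480,:640]; W=ray(K,R,t,np.c_[uu.ravel(),vv.ravel()],zs); rr=rel(W)
x,y=rr[:,0].reshape(480,640),rr[:,1].reshape(480,640); sx=[]
lo=np.percentile(p[:,1],1)
for x0 in np.arange(5,68,5):
    k=(np.abs(x-x0)<3)&(y>lo+4)&(y<lo+58); yy=y[k]; o=np.argsort(yy); b=v[k]
    wt=np.clip(np.median(b)*0.8-b,0,None)
    if wt.sum()>0: sx.append((x0,(wt*yy).sum()/wt.sum(),yy[b.argmin()]))
print("line x,y:",np.round(sx,1).tolist())
# shingle edge in this camera at z=37
S=P[(np.abs(P[...,2]-37)<4)]; sr=rel(S); k=(np.abs(sr[:,0])<95)&(np.abs(sr[:,1])<30)
e=[]
for x0 in range(-80,90,20):
    kk=k&(np.abs(sr[:,0]-x0)<8); e.append((x0,np.percentile(sr[kk,1],98) if kk.sum()>5 else np.nan))
print("shingle edge y",np.round(e,1).tolist(), "z",np.median(S[k,2]) if k.any() else None)
E
python3 meas.py 53.3
```

```text
flange plane slopes x,y [1.60000e-03 9.00000e-03 5.27602e+01] n 492 z at centre 53.45213613005263
flange extents in mouth frame x [-68.1  67.3] y [ 42.5 111. ]
line x,y: [[5.0, 70.8, 70.4], [10.0, 70.9, 70.5], [15.0, 70.8, 70.5], [20.0, 71.0, 70.7], [25.0, 71.0, 70.7], [30.0, 71.6, 71.7], [35.0, 70.9, 70.8], [40.0, 71.4, 71.9], [45.0, 71.0, 71.0], [50.0, 71.5, 72.0], [55.0, 70.8, 71.2], [60.0, 71.2, 72.2], [65.0, 71.1, 71.3]]
shingle edge y [[-80.0, -1.0], [-60.0, -0.6], [-40.0, -0.3], [-20.0, -0.9], [0.0, -1.4], [20.0, -1.3], [40.0, -1.0], [60.0, -0.5], [80.0, -0.3]] z 36.93955641694666
```

The strip is square, centred and level, with the line 71 mm from the edge and the underside at about 50.4. I'll lower it to about 2.5 mm over the deck and check before sliding.

>>> arm_command(targets="0 0 -0.01 0 0 0 0; 0 0 -0.02 0 0 0 0; 0 0 -0.028 0 0 0 0; 0 0 -0.028 0 0 0 0; 0 0 -0.028 0 0 0 0")

```text
time: 5.8
tool_pos: [575.5, -58.1, 29.8]
tcp_rot: [3.142, 0.001, -0.115]
contact_force: [0.0, -0.4, -1.8]
grip_width: 9.5
```

```bash
python3 meas.py 25.5; python3 -c "
from plant import *
o=get_obs();print(o['tool_pos'],o['tcp_rot'],o['contact_force'],o['grip_width'])"
```

```text
flange plane slopes x,y [-2.20000e-03  1.13000e-02  2.35595e+01] n 480 z at centre 24.305963715181875
flange extents in mouth frame x [-66.1  67.2] y [ 41.7 110.1]
line x,y: [[5.0, 69.9, 70.9], [10.0, 70.4, 70.0], [15.0, 68.9, 69.2], [20.0, 70.2, 70.2], [25.0, 69.0, 69.3], [30.0, 70.2, 70.4], [35.0, 69.2, 69.5], [40.0, 70.2, 70.6], [45.0, 69.3, 69.7], [50.0, 69.8, 70.7], [55.0, 69.9, 69.9], [60.0, 69.9, 70.9], [65.0, 70.0, 70.0]]
shingle edge y [[-80.0, -1.0], [-60.0, -0.5], [-40.0, -1.2], [-20.0, -1.0], [0.0, -0.8], [20.0, -1.3], [40.0, -1.3], [60.0, -0.6], [80.0, -0.6]] z 36.74087721625887
[575.66295618 -58.17106434  30.01573053] [ 3.14151445e+00  5.49080270e-04 -1.15184219e-01] [-0.32864039 -1.04991386 -1.32524806] 9.926574842956542
```

>>> arm_command(targets="-0.001 -0.01 0.001 0 0 0 0; -0.0023 -0.02 0.001 0 0 0 0; -0.0034 -0.03 0.001 0 0 0 0; -0.0046 -0.04 0.001 0 0 0 0; -0.0055 -0.048 0.001 0 0 0 0")

```text
time: 6.35
tool_pos: [570.1, -107.5, 31.3]
tcp_rot: [3.141, -0.0, -0.116]
contact_force: [0.1, -0.4, -2.1]
grip_width: 9.7
```

>>> arm_command(targets="-0.0005 -0.004 0 0 0 0 0; -0.001 -0.009 0 0 0 0 0; -0.0016 -0.014 0 0 0 0 0; -0.0022 -0.019 0 0 0 0 0; -0.0022 -0.019 0 0 0 0 0")

```text
time: 6.85
tool_pos: [568.1, -125.7, 31.3]
tcp_rot: [3.141, -0.0, -0.116]
contact_force: [-0.2, -0.0, -1.5]
grip_width: 9.9
```

```bash
python3 look.py 2.png; python3 view.py 2.png; python3 meas.py 25
```

```text
6.85 [ 568.1 -125.7   31.3] [ 3.1414e+00 -1.0000e-04 -1.1560e-01] [-0.2 -0.  -1.5] 9.924511748778396
flange plane slopes x,y [ 1.04000e-02 -1.17000e-02  2.59974e+01] n 248 z at centre 25.83190261032133
flange extents in mouth frame x [-66.7  66.8] y [ 3.7 42.1]
line x,y: [[5.0, 43.6, 43.9], [10.0, 42.9, 43.1], [15.0, 44.4, 44.2], [20.0, 43.1, 43.4], [25.0, 44.5, 44.5], [30.0, 43.6, 43.6], [35.0, 44.2, 44.8], [40.0, 44.3, 43.9], [45.0, 44.2, 45.0], [50.0, 47.2, 44.2], [55.0, 48.6, 48.9], [60.0, 48.1, 50.8], [65.0, 47.8, 50.0]]
shingle edge y [[-80.0, nan], [-60.0, -0.5], [-40.0, -1.0], [-20.0, -2.0], [0.0, -0.7], [20.0, -0.8], [40.0, -1.1], [60.0, -1.0], [80.0, -0.8]] z 36.71115188591007Traceback (most recent call last):
  File "look.py", line 8, in <module>
    nl,L,S,_=cv2.connectedComponentsWithStats(rg.astype(np.uint8)); i=1+S[1:,4].argmax(); print(n,S[i].tolist())
                                                                        ~~~~~~~~~~~~~~^^
ValueError: attempt to get argmax of an empty sequence
[ WARN:0@0.013] global loadsave.cpp:275 findDecoder imread_('pics/scene2.png'): can't open/read file: check file path/integrity
Traceback (most recent call last):
  File "view.py", line 3, in <module>
    a=cv2.imread("pics/top"+s)[120:320,270:470];b=cv2.imread("pics/scene"+s)[180:340,210:410]
                                                  ~~~~~~~~~~~~~~~~~~~~~~~~~~^^^^^^^^^^^^^^^^^
TypeError: 'NoneType' object is not subscriptable
```

>>> arm_command(targets="-0.0002 -0.0015 0 0 0 0 0; -0.0003 -0.0025 0 0 0 0 0; -0.0003 -0.0025 -0.001 0 0 0 0; -0.0003 -0.0025 -0.002 0 0 0 0; -0.0003 -0.0025 -0.0025 0 0 0 0")

```text
time: 7.45
tool_pos: [567.7, -127.5, 28.5]
tcp_rot: [-3.142, 0.0, -0.115]
contact_force: [0.9, -0.5, -1.5]
grip_width: 9.8
```

```bash
cat > fin.py <<'E'
from h import *
import sys
o=get_obs(); print(o["time"],o["tool_pos"].round(1),o["tcp_rot"].round(4),o["contact_force"].round(1),o["grip_width"])
c,R,t,K=cam("scene"); np.savez("s.npz",col=c["color"],z=c["range_z"],R=R,t=t,K=K)
b=c["color"][220:330,220:360,::-1]; cv2.imwrite("pics/"+sys.argv[1],cv2.resize(b,(763,600),interpolation=cv2.INTER_CUBIC))
E
python3 fin.py f1.png
```

```text
7.45 [ 567.7 -127.5   28.5] [-3.1416e+00  3.0000e-04 -1.1510e-01] [ 0.9 -0.5 -1.5] 9.844458485611517
```

View pics/f1.png

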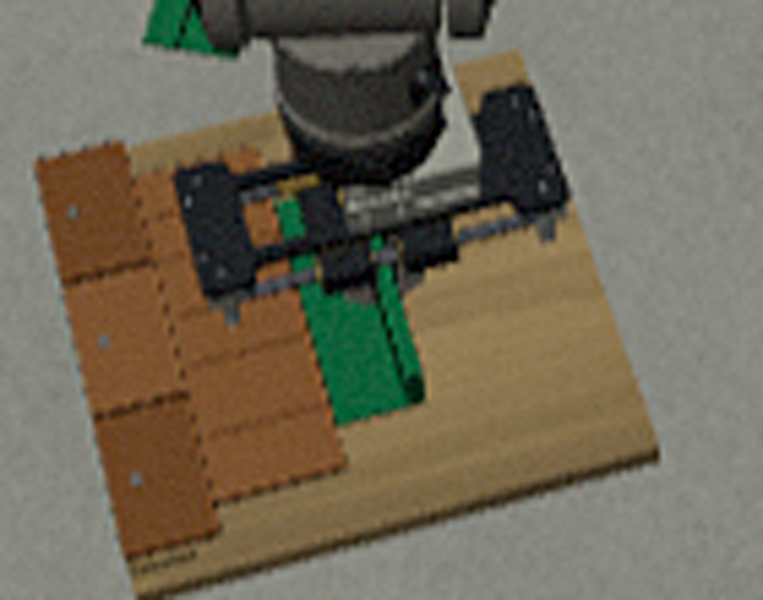

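The strip is under the shingle, square, with its rib parallel to the edge. The shingle lies flat and the dark line coincides with its edge (about (305,300)–(335,420)). By the TCP the line is at y = 0±1 mm. There is no contact yet, so I'll press down in small steps.

>>> arm_command(targets="0 0 -0.0005 0 0 0 0; 0 0 -0.001 0 0 0 0; 0 0 -0.001 0 0 0 0; 0 0 -0.0015 0 0 0 0; 0 0 -0.0015 0 0 0 0")

```text
time: 8.0
tool_pos: [567.8, -127.6, 28.1]
tcp_rot: [3.141, -0.0, -0.115]
contact_force: [-2.5, 1.8, 7.1]
grip_width: 10.2
```

>>> arm_command(targets="0 0 -0.0005 0 0 0 0; 0 0 -0.001 0 0 0 0; 0 0 -0.0015 0 0 0 0; 0 0 -0.0015 0 0 0 0; 0 0 -0.0015 0 0 0 0")

```text
time: 8.5
tool_pos: [567.9, -127.6, 28.2]
tcp_rot: [3.141, -0.001, -0.115]
contact_force: [-6.6, 2.0, 19.1]
grip_width: 9.9
```

>>> arm_command(targets="0 0 0 0 0 0 0; 0 0 0 0 0 0 0; 0 0 0 0 0 0 0; 0 0 0 0 0 0 0; 0 0 0 0 0 0 0")

```text
time: 9.0
tool_pos: [567.8, -127.6, 28.1]
tcp_rot: [3.141, -0.001, -0.115]
contact_force: [-6.0, 2.9, 18.9]
grip_width: 9.6
```

```bash
python3 fin.py f2.png
python3 - <<'E'
from h import *
d=np.load("s.npz"); K,R,t=d["K"],d["R"],d["t"]; P=cloud(dict(range_z=d["z"]),R,t,K)
a=np.radians(-6.6); ux=np.array([np.cos(a),np.sin(a)]); uy=np.array([-np.sin(a),np.cos(a)]); M=np.array([562.9,-171.8])
hsv=cv2.cvtColor(d["col"],cv2.COLOR_RGB2HSV); m=cv2.inRange(hsv,(60,90,30),(90,255,255))>0
X=(P[...,:2]-M)@ux; Y=(P[...,:2]-M)@uy; Z=P[...,2]
k=m&(abs(X)<90)&(Y>-20)&(Y<70)
rt=k&(Z>54)&(Z<64); r=cv2.minAreaRect(np.c_[X[rt],Y[rt]].astype(np.float32)); print("rib top",rt.sum(),np.median(Z[rt]),r)
f=k&(Z>17)&(Z<29)&(Y<38)&(X>15); A=np.c_[X[f],Y[f],np.ones(f.sum())]; print("flange plane",np.linalg.lstsq(A,Z[f],rcond=None)[0],np.median(Z[f]),"x max",np.percentile(X[f],99),"ymin",np.percentile(Y[f],1))
s=(abs(X)<95)&(Y>-65)&(Y<-4)&(Z>30)&(Z<42)&~m
A=np.c_[X[s],Y[s],np.ones(s.sum())]; print("shingle plane",np.linalg.lstsq(A,Z[s],rcond=None)[0],s.sum(),np.median(Z[s]))
d0=np.load("scene0.npz"); P0=cloud(dict(range_z=d0["z"]),R,t,K); Z0=P0[...,2]; kk=s&(abs(Z0-Z)<4); print("shingle dz vs start",np.mean((Z-Z0)[kk]))
# change outside arm/strip
E
```

```text
9.0 [ 567.8 -127.6   28.1] [ 3.1412e+00 -1.0000e-03 -1.1500e-01] [-6.   2.9 18.9] 9.564679980825646
rib top 71 57.341573413452736 ((28.682037353515625, 44.54606246948242), (82.69341278076172, 10.029271125793457), 0.17151208221912384)
flange plane [4.96359794e-03 1.32361024e-02 2.23462296e+01] 22.87751016294367 x max 67.77212019892471 ymin 2.466283819849257
shingle plane [-1.19087616e-03 -2.77580026e-03  3.64799417e+01] 880 36.61887899107537
shingle dz vs start 0.08508535360241104
```

View pics/f2.png

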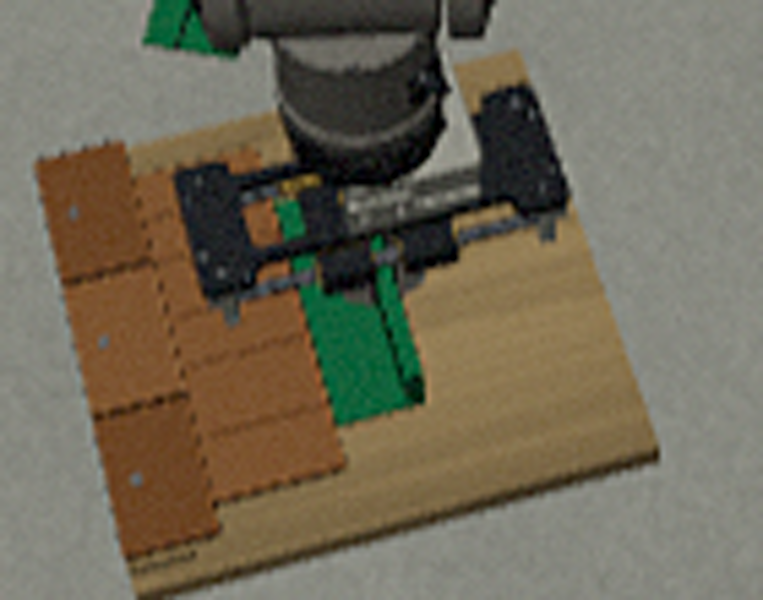

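The picture is unchanged: the strip lies flat under the flat shingle, with the line at the edge. The rib measures y = 44.5 mm (target 45) and 0.17° off square, the shingle has risen 0.1 mm, and the press is about 19 N and steady. I'm handing in.

```bash
python3 -c "
from plant import *
print(close_job())
o=get_obs();print(o['time'],o['tool_pos'],o['contact_force'],o['grip_width'])"
```

```text
the job is handed in; nothing more can be done
None
the job is handed in; nothing more can be done
```

I gripped the middle-sized green strip by its rib and lifted it. I then slid it about 1–2 mm over the deck under the shingle and handed the job in at about 9 s, still gripping and pressing. The hand-in gave no verdict.

**Last checks, just before handing in:**
- **Position:** the rib centre measured 44.5 mm from the shingle's edge, against a target of 45. That puts the dark line about 0.5 mm inside the edge. It is 0.2° off square and centred within about 2 mm.
- **Flatness:** the flange top was at about 22.9 mm, where 23 is expected. The fitted slope was about 0.01 rad, within the noise of the depth readings.
- **Shingle:** its height had changed by 0.1 mm from the start.
- **Press and grip:** the downward press was steady at about 19 N (about 20 N allowing for the strip's weight), with the fingers at 9.6–9.9 mm on the rib.

**Not directly confirmed:**
- **Dark line:** it could not be seen at the end because the shingle's edge hides it, so its place comes from the rib position and the arm's own reading. The two agree within 1 mm.
- **Sideways force:** it was about 6.7 N in the final press, and the strip did not move.
- **Other objects:** I did not measure them again; the arm's path kept clear of them and showed no contact.

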